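# Make up two cooking kits in bay trays

## Robot

A 7-joint arm with a two-finger parallel gripper is mounted at the origin on a cart in front of the work surface, level with it; the furniture and walls round the work are solid. World frame = base frame: x ahead of the robot, y to its left, z up, the work surface at z = 0. Lengths are in m, angles in rad, forces in N, time in s.
With the tool pointing down it reaches from about 0.425 to 0.925 m from the base axis. Payload 6.8 kg.
Tool frame: the origin (TCP) lies on the centre line of the jaws, within the pads' length; the fingertips stand 25 mm ahead of it and the grasp point (between the pads) lies 6 mm ahead of it; z points along the fingers, y is the line along which they close (so a half turn about z gives the same grasp; the last joint's range is limited). The gripper opens to 85 mm and grips with 20 to 120 N. Pads are 22 mm wide; open, the fingers measure 114 mm over their backs; the gripper's body (76 mm by 85 mm) begins 54 mm behind the grasp point. The pads swing forward as they close: fully open they stand 13 mm farther back than shut.
Start: joints at [-1.417, 0.477, 0.022, 1.555, -0.011, 1.109, -0.083], TCP at [0.175, 0.652, 0.256] pointing down, gripper open.
Joint ranges: [-2.96, 2.96], [-0.34, 2.1], [-1.41, 1.46], [0.24, 2.44], [-1.37, 4.51], [0.17, 1.92], [-2.96, 2.96]. Speed limits (rad/s): [2.39, 2.39, 3.14, 3.14, 3.14, 3.14, 3.14].

## Interface

Orientations are given as a rotation vector (axis times angle).
In Python, from bench import telemetry, grab_frame, job gives the robot as it stands.
- The arm moves only by the tool apply_moves, never from a script. Its argument "rows" is a list of rows, each a list of 2 entries, a list of its own where there are three numbers: the shift along the tool's x, y, z each as a share of 250 mm, from -1 to 1, then the turn, a rotation vector about the tool's x, y, z each as a share of pi rad, from -1 to 1. A call has 1 to 10 rows; each row is the pose to reach, as a shift and turn from the pose commanded when the call began, along the tool's axes at that moment, turning the shorter way round; what a row does not reach only later rows make up. A row lasts 1/8 s, in which the tool goes at most 62.5 mm and 10.7 degrees, less where a joint would pass 70% of its speed; a pose out of reach is approached as far as the arm can. A call with a number of a shift or a turn outside -1 to 1 is refused whole. A call with a gripper value outside its range is refused whole. "jaw" is the gripper's target within -1 to 1 (fully open at 1, half-way at 0, shut at -1), set as the call begins (left out, the last holds). The fingers move at their own pace and stop on an object; "newtons" is the grip in N (left out, the last holds). Time passes only in rows, so rows that repeat a pose let the fingers close. It gives the time, the measured TCP pose, the force, the opening and the grip force at its end, in the units of the state.
- telemetry.get_obs(): the state, without advancing time (a new reading comes with each control period).
- grab_frame(name): name is "scene" or "side" or "wrist"; returns a dict with "frame" (384x512x3 uint8, red, green, blue), "vertical_fov" (degrees; the focal length in pixels is half the picture's height over the tangent of half this angle, whatever the lens; pixels are square), "cx", "cy" (the principal point, pixels), "origin" and "attitude" of the camera in the world. Camera axes: x right, y up, looking along -z (the intrinsics and any distortion apply to the point x, -y, -z); pixel columns grow to the right and rows downward; lengths in m; the calibration is good to about 2 mm. A picture is of the moment at which its call begins. There is no depth.
- job.hand_in(): hands the job in; it is judged then, once.
The state is a dict: "clock": time; "joints": joint angles; "qvel": joint speeds; "tau": joint torques, N m; "tcp_pos": TCP position; "orientation": TCP orientation; "contact_force": force on the tool from outside, world axes, zero at the start; "moment": the same for the moment, N m; "grip_width": finger opening in m; "gripper_force": force on a finger pad.
Only numpy, scipy, OpenCV 4.12 (cv2) and the standard library are available. Lean on these libraries where they do the work, as an engineer would, in place of code of your own. Each camera call takes 0.05 s, during which the arm holds its last target. There are 200 camera calls.

## Task

Make up two kits from the stock standing between the two wooden trays, one thing to a bay, in the order of use from the tray's handle. In the long tray with three bays: the garlic bulb in the bay by the handle, the small tall tin in the middle and the slender spice jar in the bay farthest from the handle; in the short tray with two bays: the squat gold-lidded jar in the bay by the handle and the domed shaker in the other. Tins, jars and shaker stand upright on the bay floors, and the onion and the flat tin stay where they are.

Things in the scene. Friction and masses are not known exactly. Their poses are not given: they have to be found in the camera images.
- tray_long: Long light-wood tray, fixed: three bays in a row along its y, dark loop handle at its +y end. 276 (y) x 96 (x) x 22 mm high without the handle (32 mm more in y, 18 mm high); walls 6 mm, bay floor 6 mm above the underside, bays 84 x 84 mm inside. Origin: centre of the underside, z up. Bay centres at x = 0, y = +90 mm (by the handle), 0 (middle), -90 mm (far from the handle).
- tray_short: Short light-wood tray, fixed: two bays in a row along its y, dark loop handle at its +y end. 186 (y) x 96 (x) x 22 mm high without the handle (32 mm more in y, 18 mm high); walls 6 mm, bay floor 6 mm above the underside, bays 84 x 84 mm inside. Origin: centre of the underside, z up. Bay centres at x = 0, y = +45 mm (by the handle), -45 mm (far from the handle).
- garlic_a_mid (a point): Whole pale garlic bulb, loose, about 61 mm across and 59 mm high, narrowing to a stalk at the top; it can be gripped from above in any direction at half its height or a little below. The point is on its axis 29.5 mm above its underside; z points along its axis, up at the start.
- tin_small_mid (a point): Small food tin, loose, upright cylinder 57 mm across and 72 mm high, taller than wide. The point is its centre, 36 mm above its underside; z along its axis, up.
- spice_c_mid (a point): Slender glass spice jar with a dark cap, loose, 45 mm across and 105 mm high, the tallest of the stock: grip it in its upper half, some 75 mm up. The point is its centre, 52.5 mm above its underside; z along its axis, up.
- jar_near_mid (a point): Squat glass jar with a wide flat gold lid, loose, 63 mm across and 90 mm high; best gripped some 60 mm up. The point is its centre, 45 mm above its underside; z along its axis, up.
- pepper_shaker_mid (a point): Table shaker with a domed grey top and white contents, loose, 44 mm across and 90 mm high (the dome, above 70 mm, is narrower); best gripped some 60 mm up. The point is its centre, 45 mm above its underside; z along its axis, up.
- onion_b_mid (a point): Purple onion, loose, about 67 mm across and 71 mm high. It stands among the stock and belongs to neither kit: leave it where it is. The point is on its axis 35.5 mm above its underside.
- tin_tuna_mid (a point): Flat wide food tin, loose, behind the stock, 86 mm across and 40 mm high, wider than tall. It belongs to neither kit: leave it where it is. The point is its centre, 20 mm above its underside.
Not all that is in view belongs to the job. Leave any blue look-alike of the part that bears pepper_shaker_mid alone.

How it is judged:
By the outcome, as a careful person would: the job done as asked, in the order asked, and still so for the second after the job is handed in, with the robot touching nothing.
It also fails if it takes over 106 s, if anything falls off the work surface, if the arm or the gripper's body presses on something with over 40 N, if the wrist force passes 120 N, or if a joint passes its speed limit or range.

## Working session

There is one attempt and no reset: what is moved stays moved. The work goes in short steps, Python scripts to look and compute and a tool call to move; the robot and the scene stay as the last step left them, time stands still between calls to the robot, and variables do not carry over. Pictures are saved under pics/ and viewed, at most 14 in all, crops included, and the job is handed in when it is done.

Besides the shell and the picture viewer there is one more tool, called after "Call:" by a JSON object that holds its "name" and its "arguments". apply_moves: Moves the arm, as the interface text tells. Its arguments: {"type":"object","properties":{"rows":{"type":"array"},"jaw":{"type":"number"},"newtons":{"type":"number"}},"required":["rows"]}

```bash
ls; mkdir -p pics; python3 - <<'E'
from bench import telemetry, grab_frame
import cv2,numpy as np
o=telemetry.get_obs();print({k:np.round(v,4).tolist() for k,v in o.items()})
for n in("scene","side"):
    d=grab_frame(n);cv2.imwrite(f"pics/{n}0.png",d["frame"][:,:,::-1])
    print(n,{k:np.round(v,4).tolist() for k,v in d.items() if k not in("frame",)} if True else 0)
E
```

```text
pics
{'clock': 0.0, 'joints': [-1.4171, 0.4778, 0.0223, 1.5565, -0.0115, 1.1093, -0.0831], 'qvel': [-0.0002, -0.0006, -0.0002, 0.0, 0.0002, 0.0002, -0.0008], 'tau': [0.0008, -59.6457, 1.6086, -28.1193, 0.0126, 0.0095, -0.0], 'tcp_pos': [0.1746, 0.6515, 0.2553], 'orientation': [-0.41, -3.1146, 0.0029], 'contact_force': [-1.0077, -0.3073, -0.1123], 'moment': [0.0361, -0.0007, -0.0036], 'gripper_force': 0.0, 'grip_width': 0.0855}
scene {'vertical_fov': 50.9159, 'cx': 253.4753, 'cy': 195.9515, 'origin': [0.0651, -0.6329, 0.5143], 'attitude': [0.9695, -0.3478, -0.5878]}
side {'vertical_fov': 51.6284, 'cx': 257.2162, 'cy': 192.6013, 'origin': [0.5051, 0.6913, 0.4802], 'attitude': [0.0435, -1.5688, -2.7121]}
```

View pics/scene0.png

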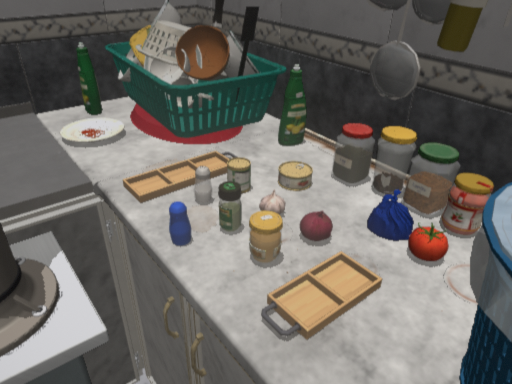

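View pics/side0.png

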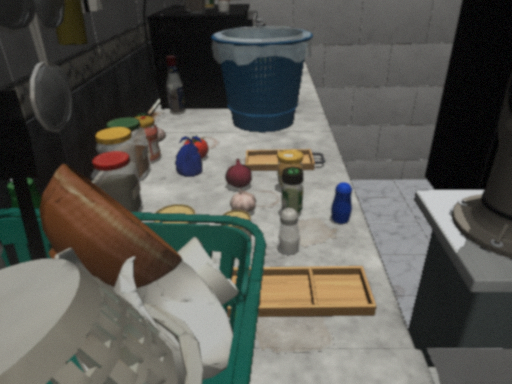

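```bash
cat > h.py <<'E'
import numpy as np,cv2
from scipy.spatial.transform import Rotation as Ro
from bench import telemetry, grab_frame
def cam(d):
    f=d["frame"].shape[0]/2/np.tan(np.radians(d["vertical_fov"])/2)
    return f,d["cx"],d["cy"],np.array(d["origin"]),Ro.from_rotvec(d["attitude"]).as_matrix()
def ray(c,uv):
    f,cx,cy,o,R=c; v=R@np.array([(uv[0]-cx)/f,-(uv[1]-cy)/f,-1]); return o,v/np.linalg.norm(v)
def plane(c,uv,z):
    o,v=ray(c,uv); return o+v*(z-o[2])/v[2]
def proj(c,p):
    f,cx,cy,o,R=c; q=R.T@(np.array(p)-o); return np.array([cx+f*q[0]/-q[2],cy-f*q[1]/-q[2]])
def grab(n,name=None,crop=None,s=1):
    d=grab_frame(n);im=d["frame"][:,:,::-1].copy()
    if name:
        if crop: x,y,X,Y=crop; im=im[y:Y,x:X]
        cv2.imwrite(f"pics/{name}.png",cv2.resize(im,None,fx=s,fy=s,interpolation=cv2.INTER_CUBIC))
    return d,cam(d)
E
python3 - <<'E'
from h import *
d,c=grab("scene","scene1",(115,140,395,345),2.8)
d2,c2=grab("side","side1",(150,130,400,330),3)
print(proj(c,[.1746,.6515,.2553]),proj(c2,[.1746,.6515,.2553]),proj(c,[0,0,0]),c[0],c2[0])
for n,u in dict(handleL=(230,155),short=(325,290),spice=(230,228),blue=(180,243),jar=(265,260)).items(): print(n,plane(c,u,0).round(3))
for n,u in dict(spice=(292,212),blue=(341,221),shaker=(288,252)).items(): print(n,plane(c2,u,0).round(3))
E
```

```text
[-15.25495445  55.78134518] [1228.19980111  692.48670947] [-19.55281428 308.97455461] 403.29756113275425 396.9200599544115
handleL [0.656 0.232 0.   ]
short [ 0.487 -0.307  0.   ]
spice [ 0.456 -0.058  0.   ]
blue [ 0.346 -0.04   0.   ]
jar [ 0.452 -0.182  0.   ]
spice [ 0.453 -0.056 -0.   ]
blue [ 0.35  -0.019  0.   ]
shaker [0.468 0.086 0.   ]
```

View pics/scene1.png

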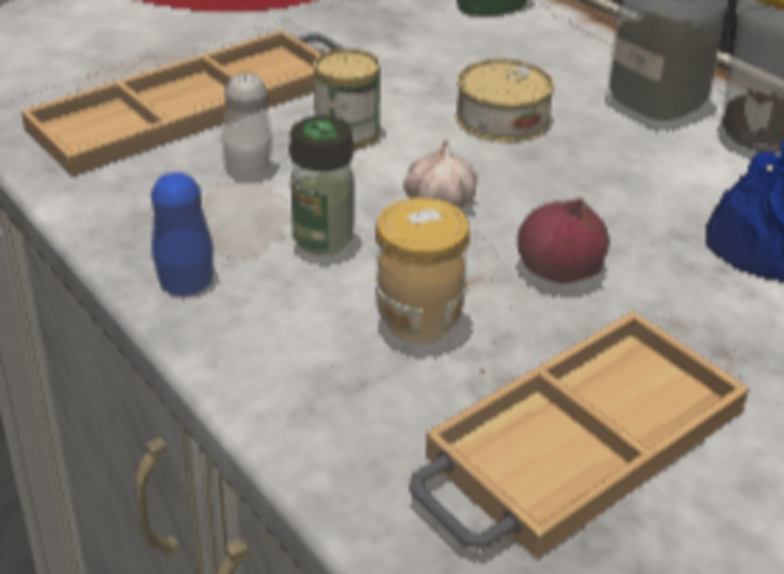

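View pics/side1.png

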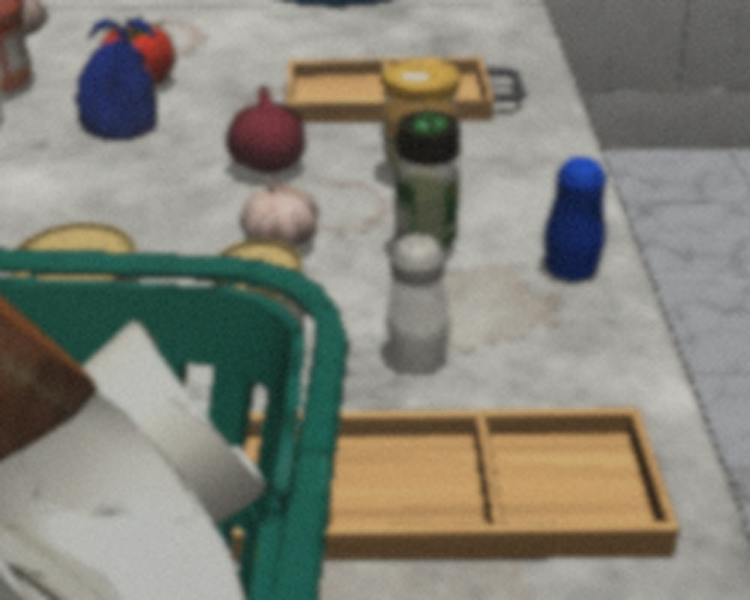

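The scene crop shows the shaker candidates: grey-domed shaker at full-picture pixels (203,185) and a blue one at (180,222). Grey dome with white contents fits the task; the blue one is the look-alike to leave. The rest: tin (239,175), spice jar (230,205), jar (265,237), garlic (272,205), onion (316,226), tuna (295,175). The long tray's handle is at +x (230,155), the short tray's at -x (280,320).

```bash
cat > m.py <<'E'
from h import *
from scipy.optimize import least_squares as ls
d,c=grab("scene");d2,c2=grab("side")
S=lambda u:np.array(u)/2.8+(115,140)
T=lambda u:np.array(u)/3+(150,130)
def tray(name,obs,x0):
    def r(p):
        y=p[2];R=np.array([[np.cos(y),-np.sin(y)],[np.sin(y),np.cos(y)]])
        return np.concatenate([(plane(cc,u,.022)[:2]-(R@np.array(l)+p[:2])) for cc,u,l in obs])
    s=ls(r,x0);print(name,s.x.round(4),(1000*s.fun.reshape(-1,2)).round(0).tolist())
a,b=.048,.138
tray("long",[(c,S((23,113)),(-a,-b)),(c,S((72,160)),(a,-b)),(c,S((283,33)),(-a,b)),(c2,T((637,409)),(a,-b)),(c2,T((677,527)),(-a,-b))],[.5,.2,-1.57])
b=.093
tray("short",[(c,S((430,436)),(a,b)),(c,S((533,540)),(-a,b)),(c,S((632,314)),(a,-b)),(c,S((745,388)),(-a,-b)),(c2,T((290,62)),(-a,-b)),(c2,T((290,102)),(a,-b)),(c2,T((487,62)),(-a,b)),(c2,T((493,102)),(a,b))],[.5,-.3,1.57])
for n,s,t,z in [("jar",(423,222),(421,75),.09),("spice",(322,131),(430,123),.105),("tin",(347,70),(262,258),.072),
 ("garlicmid",(441,186),(279,215),.027),("onion",(563,241),(266,138),.033),("tuna",(505,82),(76,240),.04)]:
    print(n,plane(c,S(s),z).round(4),plane(c2,T(t),z).round(4))
for n,s,t,r in [("jar",(424,340),(421,190),.0315),("spice",(323,254),(430,250),.0225),("shaker",(247,181),(417,373),.022),("tin",(348,144),None,.0285),("blue",(184,295),(575,280),.022)]:
    for cc,u in((c,S(s)),(c2,T(t) if t else None)):
        if u is None: continue
        p=plane(cc,u,0);v=(p-cc[3])[:2];v/=np.linalg.norm(v);print(n,"bottom",(p[:2]+r*v).round(4))
E
python3 m.py
```

```text
long [ 0.4783  0.189  -1.5811] [[-0.0, -8.0], [3.0, -8.0], [-6.0, -2.0], [3.0, 11.0], [1.0, 7.0]]
short [ 0.4738 -0.3083  1.5734] [[3.0, -14.0], [-0.0, -9.0], [-1.0, -9.0], [2.0, -4.0], [-1.0, 11.0], [-5.0, 2.0], [-0.0, 16.0], [3.0, 6.0]]
jar [ 0.4559 -0.175   0.09  ] [ 0.4529 -0.1636  0.09  ]
spice [ 0.4545 -0.0621  0.105 ] [ 0.4527 -0.0505  0.105 ]
tin [0.5604 0.0546 0.072 ] [0.5636 0.069  0.072 ]
garlicmid [ 0.5562 -0.0773  0.027 ] [ 0.5612 -0.0571  0.027 ]
onion [ 0.5754 -0.1916  0.033 ] [ 0.5774 -0.1684  0.033 ]
tuna [0.6975 0.0039 0.04  ] [ 0.6992 -0.0038  0.04  ]
jar bottom [ 0.4719 -0.163 ]
jar bottom [ 0.4502 -0.1706]
spice bottom [ 0.4639 -0.0473]
spice bottom [ 0.4484 -0.0728]
shaker bottom [0.4686 0.0729]
shaker bottom [0.4652 0.0712]
tin bottom [0.5768 0.0758]
blue bottom [ 0.3526 -0.0275]
blue bottom [ 0.3452 -0.0319]
```

Cameras agree to about ±8 mm, which is close enough to start. I'll go over the stock and use the wrist camera for refinement.

```bash
cat >> h.py <<'E'
def go(targets,yaw=0.0,cur=None):
    """targets: world xyz list; yaw: angle of tool y from world +y (tool z down). prints shares"""
    o=telemetry.get_obs(); p=np.array(o["tcp_pos"]);R=Ro.from_rotvec(o["orientation"])
    c,s=np.cos(yaw),np.sin(yaw)
    Rt=np.array([[-c,-s,0],[-s,c,0],[0,0,-1]]).T  # columns below
    Rt=np.column_stack([[-c,-s,0],[-s,c,0],[0,0,-1]])
    t=(R.inv()*Ro.from_matrix(Rt)).as_rotvec()/np.pi
    print("clk",round(o["clock"],2),"p",p.round(4),"turn",t.round(4),"w",round(o["grip_width"],4),"j",np.round(o["joints"],2))
    for q in targets: print(q,(R.inv().apply(np.array(q)-p)/.25).round(4).tolist())
E
python3 - <<'E'
from h import *
go([[.30,.42,.36],[.45,.12,.36],[.46,-.06,.36],[.5,-.05,.36]])
E
```

```text
clk 0.3 p [0.1747 0.6518 0.256 ] turn [-0.0002 -0.     -0.0834] w 0.0852 j [-1.42  0.48  0.02  1.56 -0.01  1.11 -0.08]
[0.3, 0.42, 0.36] [-0.7242, -0.7662, -0.4156]
[0.45, 0.12, 0.36] [-1.6144, -1.77, -0.415]
[0.46, -0.06, 0.36] [-1.8395, -2.4551, -0.4146]
[0.5, -0.05, 0.36] [-1.9836, -2.375, -0.4146]
```

Call:
{"name": "apply_moves", "arguments": {"rows": [[[-0.2,-0.2,-0.2],[0,0,-0.03]],[[-0.4,-0.4,-0.4],[0,0,-0.06]],[[-0.55,-0.58,-0.415],[0,0,-0.0834]],[[-0.724,-0.766,-0.415],[0,0,-0.0834]],[[-0.9,-0.98,-0.415],[0,0,-0.0834]],[[-0.9,-0.98,-0.415],[0,0,-0.0834]],[[-0.9,-0.98,-0.415],[0,0,-0.0834]]]}}

```text
clock: 1.18
tcp_pos: [0.3309, 0.3536, 0.3607]
orientation: [0.011, 3.141, 0.001]
contact_force: [-1.3, 1.1, 0.1]
grip_width: 0.0854
gripper_force: 0.0
```

```bash
python3 - <<'E'
from h import *
go([[.47,.13,.36],[.48,.0,.36]])
E
```

```text
clk 1.18 p [0.3309 0.3536 0.3607] turn [ 0.0001  0.0003 -0.0022] w 0.0854 j [-1.05  0.06  0.1   1.86 -0.01  1.21  0.62]
[0.47, 0.13, 0.36] [-0.5626, -0.8904, 0.0031]
[0.48, 0.0, 0.36] [-0.6061, -1.4102, 0.0029]
```

Call:
{"name": "apply_moves", "arguments": {"rows": [[[-0.15,-0.22,0],[0,0,0]],[[-0.28,-0.44,0],[0,0,0]],[[-0.42,-0.67,0],[0,0,0]],[[-0.5626,-0.89,0.003],[0,0,-0.0022]],[[-0.5626,-0.89,0.003],[0,0,-0.0022]],[[-0.5626,-0.89,0.003],[0,0,-0.0022]]]}}

```text
clock: 1.92
tcp_pos: [0.4694, 0.1352, 0.3592]
orientation: [0.01, -3.141, -0.0]
contact_force: [-0.4, 0.4, 0.2]
grip_width: 0.0855
gripper_force: 0.0
```

```bash
python3 - <<'E'
from h import *
go([[.47,.0,.36],[.48,-.05,.36],[.48,-.1,.36]])
d,c=grab("wrist","w1")
print(c)
for p in ([.47,.13,.0],[.467,.072,.09],[.562,.062,.072],[.478,.189,.022]): print(p,proj(c,p))
E
```

```text
clk 1.93 p [0.4694 0.1352 0.3592] turn [ 0.0001 -0.0001  0.002 ] w 0.0855 j [-0.74  0.07  0.36  1.87 -0.02  1.21  1.2 ]
[0.47, 0.0, 0.36] [0.0011, -0.5408, -0.0033]
[0.48, -0.05, 0.36] [-0.0376, -0.741, -0.0034]
[0.48, -0.1, 0.36] [-0.0364, -0.941, -0.0034]
(np.float64(283.80025702092416), 253.86620991315186, 197.6868851532817, array([0.39765458, 0.13331631, 0.47734473]), array([[-6.01630323e-03, -9.60596205e-01, -2.77882591e-01],
       [ 9.99981754e-01, -5.62797149e-03, -2.19511914e-03],
       [ 5.44707819e-04, -2.77890727e-01,  9.60612538e-01]]))
[0.47, 0.13, 0.0] [251.4876603  160.22929626]
[0.467, 0.072, 0.09] [208.93141502 167.67517888]
[0.562, 0.062, 0.072] [206.53833484 226.93975709]
[0.478, 0.189, 0.022] [287.77920057 167.42004521]
```

View pics/w1.png

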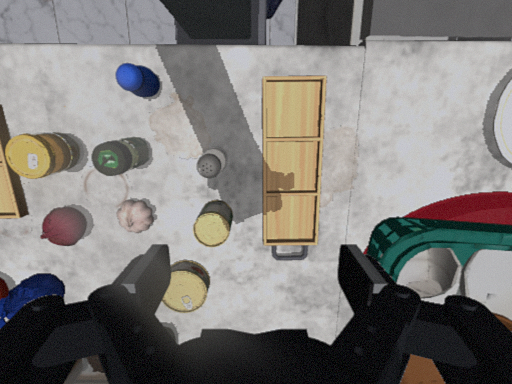

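```bash
python3 - <<'E'
from h import *
d,c=grab("wrist")
for n,u,z in [("jar",(28,157),.09),("spice",(111,156),.105),("shaker",(208,164),.09),("tin",(212,229),.072),("garlic",(135,216),.027),("onion",(64,226),.033),
 ("L-+",(264,77),.022),("L",(326,77),.022),("L",(262,244),.022),("L",(318,245),.022)]: print(n,plane(c,u,z).round(4)[:2])
go([[.47,-.1,.36]])
E
```

```text
jar [ 0.4538 -0.1728]
spice [ 0.4494 -0.0521]
shaker [0.4614 0.0721]
tin [0.5648 0.0717]
garlic [ 0.561 -0.064]
onion [ 0.5775 -0.1823]
L-+ [0.3417 0.1493]
L [0.341  0.2415]
L [0.6131 0.1507]
L [0.6142 0.249 ]
clk 2.02 p [0.4686 0.1369 0.3591] turn [ 0.0001 -0.0002  0.0033] w 0.0854 j [-0.75  0.07  0.36  1.87 -0.02  1.21  1.2 ]
[0.47, -0.1, 0.36] [0.0039, -0.9475, -0.0041]
```

Call:
{"name": "apply_moves", "arguments": {"rows": [[[0,-0.23,0],[0,0,0]],[[0,-0.46,0],[0,0,0]],[[0,-0.7,0],[0,0,0]],[[0,-0.94,-0.003],[0,0,0.002]],[[0,-0.94,-0.003],[0,0,0.002]],[[0,-0.94,-0.003],[0,0,0.002]]]}}

```text
clock: 2.78
tcp_pos: [0.4712, -0.0981, 0.3599]
orientation: [0.006, -3.141, -0.001]
contact_force: [-0.0, 1.6, -0.5]
grip_width: 0.0852
gripper_force: 0.0
```

```bash
python3 - <<'E'
from h import *
d,c=grab("wrist","w2",(100,60,500,300),2)
go([])
E
```

```text
clk 2.83 p [ 0.4713 -0.0977  0.3599] turn [ 0.0002 -0.0001  0.0015] w 0.0855 j [-0.48  0.04  0.59  1.9  -0.03  1.21  1.69]
```

View pics/w2.png

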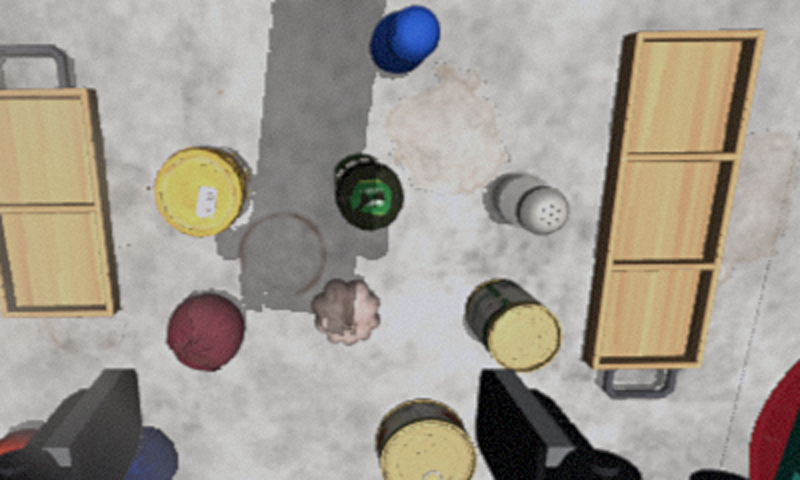

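```bash
python3 - <<'E'
from h import *
d,c=grab("wrist")
for n,u,z in [("jar",(201,191),.09),("spice",(369,195),.105),("shaker",(543,210),.088),("tin",(522,337),.072),("garlic",(346,310),.027),("onion",(206,331),.033),
 ("L",(632,33),.022),("L",(763,31),.022),("L",(585,366),.022),("L",(707,366),.022),("S",(97,90),.022),("S",(117,313),.022),("Sdiv",(102,208),.022)]: print(n,plane(c,np.array(u)/2+(100,60),z).round(4)[:2])
go([[.455,-.17,.15]])
E
```

```text
jar [ 0.4522 -0.1717]
spice [ 0.4523 -0.0586]
shaker [0.4646 0.0641]
tin [0.5657 0.0664]
garlic [ 0.5602 -0.0661]
onion [ 0.5773 -0.1837]
L [0.3425 0.1422]
L [0.3407 0.2395]
L [0.6132 0.1452]
L [0.6128 0.2523]
S [ 0.3847 -0.2601]
S [ 0.5655 -0.2609]
Sdiv [ 0.4755 -0.265 ]
clk 2.88 p [ 0.4713 -0.0978  0.3599] turn [ 0.0001 -0.0001  0.0017] w 0.0856 j [-0.48  0.05  0.59  1.9  -0.03  1.21  1.69]
[0.455, -0.17, 0.15] [0.0664, -0.289, 0.8394]
```

Call:
{"name": "apply_moves", "arguments": {"rows": [[[0.04,-0.15,0.15],[0,0,0]],[[0.073,-0.293,0.35],[0,0,0.001]],[[0.073,-0.293,0.6],[0,0,0.001]],[[0.073,-0.293,0.8],[0,0,0.001]],[[0.073,-0.293,0.92],[0,0,0.001]],[[0.073,-0.293,0.92],[0,0,0.001]],[[0.073,-0.293,0.92],[0,0,0.001]]], "jaw": 1, "newtons": 40}}

```text
clock: 3.75
tcp_pos: [0.4539, -0.173, 0.131]
orientation: [0.001, 3.14, 0.0]
contact_force: [-0.6, 0.5, 0.6]
grip_width: 0.0858
gripper_force: 0.0
```

```bash
python3 - <<'E'
from h import *
d,c=grab("wrist","w3")
go([[.453,-.171,.066]])
print(proj(c,[.453,-.171,.09]))
E
```

```text
clk 3.8 p [ 0.4541 -0.1732  0.1314] turn [-0.      0.0008 -0.0004] w 0.0858 j [-0.24  0.39  0.58  2.14 -0.33  0.7   2.13]
[0.453, -0.171, 0.066] [0.005, 0.009, 0.2615]
[259.39039677 236.79194262]
```

View pics/w3.png

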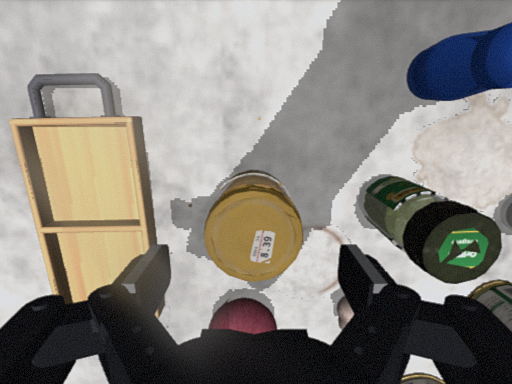

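Call:
{"name": "apply_moves", "arguments": {"rows": [[[0.004,0.0,0.12],[0,0,0]],[[0.004,0.0,0.26],[0,0,0]],[[0.004,0.0,0.26],[0,0,0]],[[0.004,0.0,0.26],[0,0,0]]]}}

```text
clock: 4.3
tcp_pos: [0.4529, -0.1739, 0.0666]
orientation: [0.004, 3.139, -0.001]
contact_force: [0.1, -0.8, -0.4]
grip_width: 0.0852
gripper_force: 0.0
```

Call:
{"name": "apply_moves", "arguments": {"rows": [[[0,0,0],[0,0,0]],[[0,0,0],[0,0,0]],[[0,0,0],[0,0,0]],[[0,0,0],[0,0,0]],[[0,0,0],[0,0,0]],[[0,0,0],[0,0,0]]], "jaw": -1, "newtons": 40}}

```text
clock: 5.05
tcp_pos: [0.4529, -0.1738, 0.0665]
orientation: [0.004, 3.139, 0.0]
contact_force: [-1.3, 1.8, 8.7]
grip_width: 0.0597
gripper_force: 40.6
```

```bash
python3 - <<'E'
from h import *
d,c=grab("wrist")
# camera pose for w3 : shift current by lift
c3=(c[0],c[1],c[2],c[3]+np.array([.4541,-.1732,.1314])-np.array([.4529,-.1738,.0665]),c[4])
for u in [(11,120),(137,117),(38,228),(157,220)]: print(plane(c3,u,.022).round(4))
print(plane(c3,(253,234),.09).round(4))
E
```

```text
[ 0.3855 -0.362   0.022 ]
[ 0.3835 -0.2644  0.022 ]
[ 0.4752 -0.3605  0.022 ]
[ 0.4682 -0.2573  0.022 ]
[ 0.4517 -0.1751  0.09  ]
```

Call:
{"name": "apply_moves", "arguments": {"rows": [[[0,0,-0.12],[0,0,0]],[[0,0,-0.22],[0,0,0]],[[0.03,-0.15,-0.22],[0,0,0]],[[0.06,-0.35,-0.22],[0,0,0]],[[0.092,-0.54,-0.22],[0,0,0]],[[0.092,-0.54,-0.22],[0,0,0]],[[0.092,-0.54,-0.18],[0,0,0]]]}}

```text
clock: 5.98
tcp_pos: [0.4288, -0.3083, 0.1103]
orientation: [0.004, 3.14, 0.0]
contact_force: [0.2, 0.1, -3.8]
grip_width: 0.0597
gripper_force: 44.6
```

```bash
python3 - <<'E'
from h import *
d,c=grab("scene","s2",(230,220,400,350),4)
go([[.430,-.309,.0735]])
E
```

```text
clk 6.03 p [ 0.4282 -0.3069  0.1086] turn [ 0.0005 -0.0004 -0.0003] w 0.0596 j [ 0.07  0.49  0.55  2.06 -0.39  0.7   2.45]
[0.43, -0.309, 0.0735] [-0.0072, -0.0087, 0.1402]
```

View pics/s2.png

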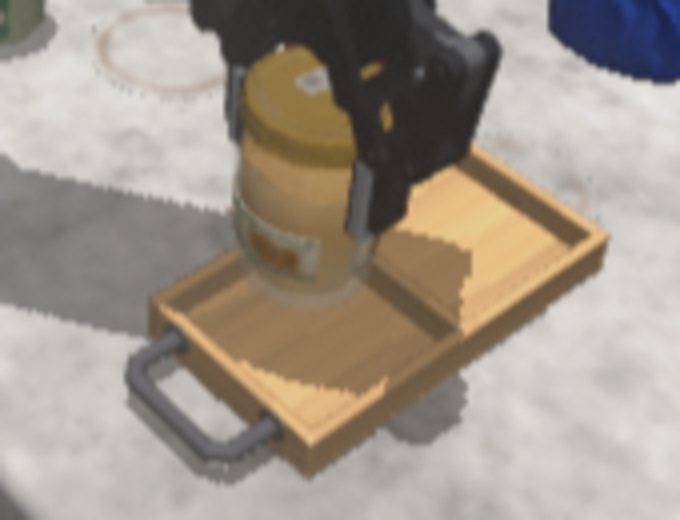

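Call:
{"name": "apply_moves", "arguments": {"rows": [[[-0.004,-0.008,0.06],[0,0,0]],[[-0.004,-0.008,0.11],[0,0,0]],[[-0.004,-0.008,0.14],[0,0,0]],[[-0.004,-0.008,0.148],[0,0,0]],[[-0.004,-0.008,0.148],[0,0,0]]]}}

```text
clock: 6.65
tcp_pos: [0.4296, -0.3106, 0.0731]
orientation: [0.004, 3.141, -0.0]
contact_force: [-0.1, 0.0, -2.3]
grip_width: 0.0594
gripper_force: 44.6
```

Call:
{"name": "apply_moves", "arguments": {"rows": [[[0,0,0.003],[0,0,0]],[[0,0,0.003],[0,0,0]],[[0,0,0.003],[0,0,0]],[[0,0,0.003],[0,0,0]],[[0,0,-0.12],[0,0,0]],[[0,0,-0.3],[0,0,0]],[[0,0,-0.5],[0,0,0]],[[-0.03,0.22,-0.54],[0,0,0]],[[-0.06,0.46,-0.54],[0,0,0]],[[-0.09,0.7,-0.54],[0,0,0]]], "jaw": 1}}

```text
clock: 7.9
tcp_pos: [0.4525, -0.1339, 0.2085]
orientation: [0.005, 3.14, 0.0]
contact_force: [1.7, 0.2, -0.3]
grip_width: 0.0858
gripper_force: 0.0
```

```bash
python3 - <<'E'
from h import *
go([[.465,.07,.2],[.465,.07,.12]])
E
```

```text
clk 7.9 p [ 0.4525 -0.1339  0.2085] turn [ 0.0001  0.0004 -0.001 ] w 0.0858 j [-0.39  0.22  0.63  2.11 -0.17  0.86  1.91]
[0.465, 0.07, 0.2] [-0.0474, 0.8158, 0.0341]
[0.465, 0.07, 0.12] [-0.047, 0.8157, 0.3541]
```

Call:
{"name": "apply_moves", "arguments": {"rows": [[[-0.01,0.2,0],[0,0,0]],[[-0.02,0.4,0],[0,0,0]],[[-0.03,0.62,0],[0,0,0]],[[-0.045,0.79,0.12],[0,0,-0.001]],[[-0.045,0.79,0.29],[0,0,-0.001]],[[-0.045,0.79,0.29],[0,0,-0.001]],[[-0.045,0.79,0.29],[0,0,-0.001]]]}}

```text
clock: 8.78
tcp_pos: [0.4647, 0.0611, 0.1366]
orientation: [0.001, 3.141, -0.0]
contact_force: [0.0, -0.7, -0.0]
grip_width: 0.0855
gripper_force: 0.0
```

```bash
python3 - <<'E'
from h import *
d,c=grab("wrist","w4")
go([[.465,.07,.066]])
print(proj(c,[.465,.07,.09]),c[3])
E
```

```text
clk 8.82 p [0.4651 0.0612 0.137 ] turn [ 0.0002  0.0006 -0.0003] w 0.0859 j [-0.67  0.33  0.48  2.17 -0.24  0.69  1.55]
[0.465, 0.07, 0.066] [0.0008, 0.0352, 0.2839]
[270.20888877 234.93311797] [0.39277623 0.0597696  0.25468251]
```

View pics/w4.png

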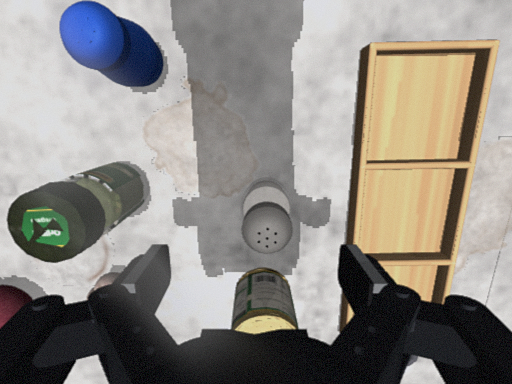

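Call:
{"name": "apply_moves", "arguments": {"rows": [[[0.01,0.026,0.1],[0,0,0]],[[0.01,0.026,0.2],[0,0,0]],[[0.01,0.026,0.284],[0,0,0]],[[0.01,0.026,0.284],[0,0,0]]]}}

```text
clock: 9.32
tcp_pos: [0.4618, 0.0679, 0.065]
orientation: [-0.001, -3.141, -0.0]
contact_force: [0.2, 0.4, 0.4]
grip_width: 0.0855
gripper_force: 0.0
```

Call:
{"name": "apply_moves", "arguments": {"rows": [[[0,0,0],[0,0,0]],[[0,0,0],[0,0,0]],[[0,0,0],[0,0,0]],[[0,0,0],[0,0,0]],[[0,0,0],[0,0,0]],[[0,0,0],[0,0,0]],[[0,0,0],[0,0,0]]], "jaw": -1, "newtons": 40}}

```text
clock: 10.2
tcp_pos: [0.4625, 0.0685, 0.0657]
orientation: [-0.001, 3.14, 0.001]
contact_force: [-1.1, 0.6, 9.7]
grip_width: 0.036
gripper_force: 38.9
```

```bash
python3 - <<'E'
from h import *
d,c=grab("wrist")
go([[.520,-.310,.11],[.520,-.310,.0735]])
p=np.array(telemetry.get_obs()["tcp_pos"])
c3=(c[0],c[1],c[2],c[3]+np.array([.4651,.0612,.137])-p,c[4])
for u in [(368,42),(497,41),(360,168),(474,163),(345,262),(458,260)]: print(plane(c3,u,.022).round(4))
print(plane(c3,(266,230),.089).round(4))
E
```

```text
clk 10.25 p [0.4625 0.0685 0.0657] turn [0.0003 0.0006 0.0002] w 0.0359 j [-0.6   0.47  0.39  2.21 -0.35  0.52  1.63]
[0.52, -0.31, 0.11] [-0.2295, -1.514, -0.1782]
[0.52, -0.31, 0.0735] [-0.2292, -1.5142, -0.0322]
[0.3414 0.1442 0.022 ]
[0.3407 0.2393 0.022 ]
[0.4354 0.1481 0.022 ]
[0.4312 0.242  0.022 ]
[0.5224 0.1435 0.022 ]
[0.5204 0.2467 0.022 ]
[0.4627 0.0675 0.089 ]
```

Call:
{"name": "apply_moves", "arguments": {"rows": [[[0,0,-0.15],[0,0,0]],[[0,0,-0.36],[0,0,0]],[[0,-0.02,-0.58],[0,0,0]],[[-0.04,-0.2,-0.62],[0,0,0]],[[-0.08,-0.42,-0.62],[0,0,0]],[[-0.12,-0.65,-0.62],[0,0,0]],[[-0.16,-0.88,-0.62],[0,0,0]],[[-0.16,-1.0,-0.62],[0,0,0]],[[-0.16,-1.0,-0.62],[0,0,0]]]}}

```text
clock: 11.38
tcp_pos: [0.501, -0.1846, 0.2198]
orientation: [0.007, 3.142, -0.002]
contact_force: [-0.0, 0.7, -1.4]
grip_width: 0.036
gripper_force: 40.3
```

```bash
python3 - <<'E'
from h import *
go([[.520,-.310,.16],[.520,-.310,.0735]])
E
```

```text
clk 11.38 p [ 0.501  -0.1846  0.2198] turn [-0.0004  0.     -0.0014] w 0.036 j [-0.3   0.33  0.66  1.96 -0.25  0.93  2.05]
[0.52, -0.31, 0.16] [-0.0783, -0.501, 0.24]
[0.52, -0.31, 0.0735] [-0.0783, -0.5006, 0.586]
```

Call:
{"name": "apply_moves", "arguments": {"rows": [[[-0.03,-0.2,0],[0,0,0]],[[-0.06,-0.4,0],[0,0,0]],[[-0.078,-0.5,0.1],[0,0,-0.001]],[[-0.078,-0.5,0.28],[0,0,-0.001]],[[-0.078,-0.5,0.42],[0,0,-0.001]],[[-0.078,-0.5,0.52],[0,0,-0.001]],[[-0.078,-0.5,0.57],[0,0,-0.001]],[[-0.078,-0.5,0.583],[0,0,-0.001]],[[-0.078,-0.5,0.583],[0,0,-0.001]]]}}

```text
clock: 12.5
tcp_pos: [0.5219, -0.3065, 0.0746]
orientation: [-0.007, 3.14, -0.0]
contact_force: [-0.5, -0.2, -0.5]
grip_width: 0.0362
gripper_force: 40.3
```

Call:
{"name": "apply_moves", "arguments": {"rows": [[[0,-0.008,0.008],[0,0,0]],[[0,-0.008,0.008],[0,0,0]]]}}

```text
clock: 12.75
tcp_pos: [0.5216, -0.309, 0.0723]
orientation: [-0.006, 3.141, -0.001]
contact_force: [-1.2, -0.4, -0.9]
grip_width: 0.0358
gripper_force: 40.3
```

Call:
{"name": "apply_moves", "arguments": {"rows": [[[0,0,0],[0,0,0]],[[0,0,0],[0,0,0]],[[0,0,0],[0,0,0]],[[0,0,0],[0,0,0]],[[0,0,-0.12],[0,0,0]],[[0,0,-0.3],[0,0,0]],[[0,0,-0.5],[0,0,0]],[[0.06,0.2,-0.56],[0,0,0]],[[0.12,0.44,-0.56],[0,0,0]],[[0.18,0.68,-0.56],[0,0,0]]], "jaw": 1}}

```text
clock: 14.0
tcp_pos: [0.4752, -0.1371, 0.212]
orientation: [-0.005, 3.141, 0.001]
contact_force: [1.8, 2.1, -0.6]
grip_width: 0.0851
gripper_force: 0.0
```

```bash
python3 - <<'E'
from h import *
go([[.451,-.056,.2],[.451,-.056,.148]])
d,c=grab("wrist")
print(proj(c,[.451,-.056,.105]))
E
```

```text
clk 14.0 p [ 0.4752 -0.1371  0.212 ] turn [0.0001 0.0003 0.0011] w 0.0851 j [-0.42  0.27  0.68  2.06 -0.22  0.88  1.96]
[0.451, -0.056, 0.2] [0.0959, 0.3249, 0.0482]
[0.451, -0.056, 0.148] [0.0961, 0.3248, 0.2562]
[355.88512112 176.8400483 ]
```

Call:
{"name": "apply_moves", "arguments": {"rows": [[[0.05,0.16,0.02],[0,0,0]],[[0.093,0.325,0.06],[0,0,0.001]],[[0.093,0.325,0.16],[0,0,0.001]],[[0.093,0.325,0.22],[0,0,0.001]],[[0.093,0.325,0.38],[0,0,0.001]],[[0.093,0.325,0.5],[0,0,0.001]],[[0.093,0.325,0.524],[0,0,0.001]],[[0.093,0.325,0.524],[0,0,0.001]]]}}

```text
clock: 15.05
tcp_pos: [0.4524, -0.0584, 0.0811]
orientation: [-0.001, -3.142, 0.001]
contact_force: [-0.6, 0.5, -0.1]
grip_width: 0.0858
gripper_force: 0.0
```

Call:
{"name": "apply_moves", "arguments": {"rows": [[[0,0,0],[0,0,0]],[[0,0,0],[0,0,0]],[[0,0,0],[0,0,0]],[[0,0,0],[0,0,0]],[[0,0,0],[0,0,0]],[[0,0,0],[0,0,0]],[[0,0,0],[0,0,0]]], "jaw": -1, "newtons": 40}}

```text
clock: 15.92
tcp_pos: [0.453, -0.0575, 0.0817]
orientation: [-0.002, 3.14, 0.001]
contact_force: [-0.7, 0.3, 6.1]
grip_width: 0.0437
gripper_force: 39.7
```

```bash
python3 - <<'E'
from h import *
p=telemetry.get_obs()["tcp_pos"]
go([[.390,.193,.19],[.390,.193,p[2]+.0065]])
E
```

```text
clk 15.93 p [ 0.453  -0.0575  0.0817] turn [0.0002 0.0006 0.0003] w 0.0437 j [-0.43  0.44  0.52  2.23 -0.41  0.56  1.97]
[0.39, 0.193, 0.19] [0.2502, 1.0023, -0.4332]
[0.39, 0.193, np.float64(0.0882024685885148)] [0.2511, 1.0021, -0.026]
```

Call:
{"name": "apply_moves", "arguments": {"rows": [[[0,0,-0.14],[0,0,0]],[[0,0,-0.3],[0,0,0]],[[0,0.2,-0.3],[0,0,0]],[[0,0.42,-0.3],[0,0,0]],[[0.02,0.64,-0.3],[0,0,0]],[[0.1,0.82,-0.3],[0,0,0]],[[0.2,0.95,-0.3],[0,0,0]],[[0.25,1.0,-0.3],[0,0,0]],[[0.25,1.0,-0.25],[0,0,0]],[[0.25,1.0,-0.2],[0,0,0]]]}}

```text
clock: 17.18
tcp_pos: [0.3897, 0.1919, 0.1302]
orientation: [-0.001, 3.141, 0.0]
contact_force: [-0.0, -0.3, -1.5]
grip_width: 0.0437
gripper_force: 41.4
```

```bash
python3 - <<'E'
from h import *
go([[.390,.193,.11],[.390,.193,.0885]])
d,c=grab("wrist")
E
```

```text
clk 17.18 p [0.3897 0.1919 0.1302] turn [0.     0.0001 0.0001] w 0.0437 j [-1.07  0.3   0.55  2.25 -0.26  0.65  1.24]
[0.39, 0.193, 0.11] [-0.001, 0.0044, 0.0806]
[0.39, 0.193, 0.0885] [-0.0009, 0.0044, 0.1666]
```

Call:
{"name": "apply_moves", "arguments": {"rows": [[[0,0.004,0.06],[0,0,0]],[[0,0.004,0.12],[0,0,0]],[[0,0.004,0.155],[0,0,0]],[[0,0.004,0.168],[0,0,0]],[[0,0.004,0.168],[0,0,0]],[[0,0.004,0.168],[0,0,0]]]}}

```text
clock: 17.98
tcp_pos: [0.3897, 0.1935, 0.0891]
orientation: [-0.001, 3.141, 0.001]
contact_force: [-0.0, 0.4, -1.3]
grip_width: 0.0436
gripper_force: 41.4
```

Call:
{"name": "apply_moves", "arguments": {"rows": [[[0,0,0.004],[0,0,0]],[[0,0,0.004],[0,0,0]],[[0,0,0.004],[0,0,0]],[[0,0,0.004],[0,0,0]],[[0,0,-0.12],[0,0,0]],[[0,0,-0.3],[0,0,0]],[[-0.05,0,-0.42],[0,0,0]],[[-0.25,-0.15,-0.42],[0,0,0]],[[-0.45,-0.3,-0.42],[0,0,0]],[[-0.6,-0.43,-0.42],[0,0,0]]], "jaw": 1}}

```text
clock: 19.23
tcp_pos: [0.5413, 0.0846, 0.194]
orientation: [-0.001, 3.141, 0.0]
contact_force: [0.6, -0.1, -0.6]
grip_width: 0.0852
gripper_force: 0.0
```

```bash
python3 - <<'E'
from h import *
go([[.565,.067,.125],[.565,.067,.051]])
d,c=grab("wrist")
E
```

```text
clk 19.23 p [0.5413 0.0846 0.194 ] turn [0.     0.0003 0.0002] w 0.0852 j [-0.78  0.4   0.65  1.96 -0.31  0.89  1.6 ]
[0.565, 0.067, 0.125] [-0.0943, -0.0706, 0.276]
[0.565, 0.067, 0.051] [-0.094, -0.0706, 0.572]
```

Call:
{"name": "apply_moves", "arguments": {"rows": [[[-0.094,-0.07,0.1],[0,0,0]],[[-0.094,-0.07,0.28],[0,0,0]],[[-0.094,-0.07,0.28],[0,0,0]],[[-0.094,-0.07,0.28],[0,0,0]]]}}

```text
clock: 19.77
tcp_pos: [0.5633, 0.0687, 0.1249]
orientation: [-0.002, 3.141, 0.0]
contact_force: [-0.1, 0.6, 0.5]
grip_width: 0.0855
gripper_force: 0.0
```

```bash
python3 - <<'E'
from h import *
go([[.565,.067,.051]])
d,c=grab("wrist","w5")
print(proj(c,[.565,.067,.072]),c[3])
E
```

```text
clk 19.77 p [0.5633 0.0687 0.1249] turn [0.     0.0002 0.0003] w 0.0855 j [-0.67  0.52  0.58  1.96 -0.41  0.77  1.71]
[0.565, 0.067, 0.051] [-0.0064, -0.0069, 0.2954]
[253.29448871 232.94287715] [0.49147736 0.06723325 0.2429676 ]
```

View pics/w5.png

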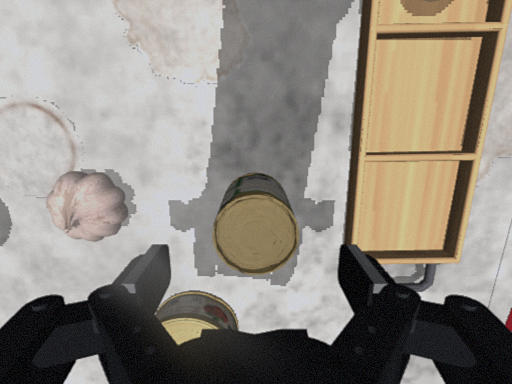

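Call:
{"name": "apply_moves", "arguments": {"rows": [[[-0.004,-0.004,0.1],[0,0,0]],[[-0.004,-0.004,0.22],[0,0,0]],[[-0.004,-0.004,0.295],[0,0,0]],[[-0.004,-0.004,0.295],[0,0,0]]]}}

```text
clock: 20.32
tcp_pos: [0.5638, 0.0677, 0.0499]
orientation: [0.002, -3.141, 0.0]
contact_force: [1.0, -0.0, 0.2]
grip_width: 0.0855
gripper_force: 0.0
```

Call:
{"name": "apply_moves", "arguments": {"rows": [[[0,0,0],[0,0,0]],[[0,0,0],[0,0,0]],[[0,0,0],[0,0,0]],[[0,0,0],[0,0,0]],[[0,0,0],[0,0,0]],[[0,0,0],[0,0,0]]], "jaw": -1, "newtons": 40}}

```text
clock: 21.08
tcp_pos: [0.565, 0.0678, 0.0514]
orientation: [-0.001, 3.139, 0.002]
contact_force: [-1.4, 0.2, 6.5]
grip_width: 0.0566
gripper_force: 42.1
```

```bash
python3 - <<'E'
from h import *
p=telemetry.get_obs()["tcp_pos"]
go([[.478,.193,.12],[.478,.193,p[2]+.007]])
E
```

```text
clk 21.07 p [0.565  0.0678 0.0514] turn [0.0003 0.0007 0.0003] w 0.0566 j [-0.6   0.64  0.5   1.98 -0.49  0.64  1.79]
[0.478, 0.193, 0.12] [0.3471, 0.5014, -0.2745]
[0.478, 0.193, np.float64(0.05843158249441147)] [0.3477, 0.5012, -0.0282]
```

Call:
{"name": "apply_moves", "arguments": {"rows": [[[0,0,-0.12],[0,0,0]],[[0,0,-0.24],[0,0,0]],[[0.1,0.15,-0.24],[0,0,0]],[[0.22,0.32,-0.24],[0,0,0]],[[0.347,0.5,-0.24],[0,0,0]],[[0.347,0.5,-0.24],[0,0,0]],[[0.347,0.5,-0.16],[0,0,0]],[[0.347,0.5,-0.09],[0,0,0]],[[0.347,0.5,-0.045],[0,0,0]],[[0.347,0.5,-0.045],[0,0,0]]]}}

```text
clock: 22.32
tcp_pos: [0.4769, 0.1916, 0.0605]
orientation: [-0.0, -3.14, 0.002]
contact_force: [0.8, 0.2, -1.6]
grip_width: 0.0565
gripper_force: 43.6
```

```bash
python3 - <<'E'
from h import *
go([[.478,.193,.0585]])
E
```

```text
clk 22.32 p [0.4769 0.1916 0.0605] turn [-0.0004 -0.0005 -0.0001] w 0.0565 j [-0.91  0.56  0.51  2.11 -0.48  0.59  1.52]
[0.478, 0.193, 0.0585] [-0.0043, 0.0057, 0.0079]
```

Call:
{"name": "apply_moves", "arguments": {"rows": [[[0,0.004,0.008],[0,0,0]],[[0,0.004,0.008],[0,0,0]]]}}

```text
clock: 22.58
tcp_pos: [0.4775, 0.1936, 0.0596]
orientation: [-0.001, 3.141, 0.001]
contact_force: [0.6, -0.5, -1.6]
grip_width: 0.0568
gripper_force: 43.6
```

Call:
{"name": "apply_moves", "arguments": {"rows": [[[0,0,0],[0,0,0]],[[0,0,0],[0,0,0]],[[0,0,0],[0,0,0]],[[0,0,-0.12],[0,0,0]],[[0,0,-0.32],[0,0,0]],[[-0.05,-0.05,-0.48],[0,0,0]],[[-0.12,-0.25,-0.48],[0,0,0]],[[-0.18,-0.47,-0.48],[0,0,0]],[[-0.25,-0.7,-0.48],[0,0,0]],[[-0.31,-0.9,-0.48],[0,0,0]]], "jaw": 1}}

```text
clock: 23.82
tcp_pos: [0.5552, -0.0337, 0.1796]
orientation: [-0.0, 3.141, 0.0]
contact_force: [1.0, 0.1, 0.3]
grip_width: 0.0856
gripper_force: 0.0
```

```bash
python3 - <<'E'
from h import *
go([[.560,-.066,.11],[.560,-.066,.034]])
E
```

```text
clk 23.82 p [ 0.5552 -0.0337  0.1796] turn [0.     0.0002 0.0001] w 0.0856 j [-0.58  0.44  0.69  1.95 -0.36  0.87  1.86]
[0.56, -0.066, 0.11] [-0.0188, -0.1292, 0.2783]
[0.56, -0.066, 0.034] [-0.0186, -0.1292, 0.5823]
```

Call:
{"name": "apply_moves", "arguments": {"rows": [[[-0.019,-0.13,0.1],[0,0,0]],[[-0.019,-0.13,0.28],[0,0,0]],[[-0.019,-0.13,0.28],[0,0,0]],[[-0.019,-0.13,0.28],[0,0,0]]]}}

```text
clock: 24.32
tcp_pos: [0.5602, -0.0637, 0.1103]
orientation: [-0.002, 3.141, 0.0]
contact_force: [0.3, -0.4, 1.2]
grip_width: 0.0854
gripper_force: 0.0
```

```bash
python3 - <<'E'
from h import *
go([[.56,-.066,.034]])
d,c=grab("wrist","w6")
print(proj(c,[.56,-.066,.027]),c[3])
E
```

```text
clk 24.32 p [ 0.5602 -0.0637  0.1103] turn [0.     0.0003 0.0004] w 0.0854 j [-0.46  0.55  0.61  1.98 -0.46  0.75  2.  ]
[0.56, -0.066, 0.034] [0.0012, -0.0091, 0.3054]
[252.65794197 214.43073856] [ 0.488357   -0.06524336  0.22845783]
```

View pics/w6.png

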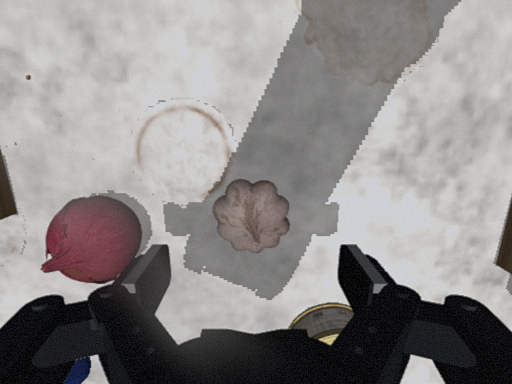

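Call:
{"name": "apply_moves", "arguments": {"rows": [[[0,-0.006,0.1],[0,0,0]],[[0,-0.006,0.2],[0,0,0]],[[0,-0.006,0.297],[0,0,0]],[[0,-0.006,0.297],[0,0,0]]]}}

```text
clock: 24.88
tcp_pos: [0.5597, -0.0648, 0.0353]
orientation: [0.003, -3.141, -0.001]
contact_force: [0.1, 0.2, 0.4]
grip_width: 0.0851
gripper_force: 0.0
```

Call:
{"name": "apply_moves", "arguments": {"rows": [[[0,0,0],[0,0,0]],[[0,0,0],[0,0,0]],[[0,0,0],[0,0,0]],[[0,0,0],[0,0,0]],[[0,0,0],[0,0,0]],[[0,0,0],[0,0,0]]], "jaw": -1, "newtons": 30}}

```text
clock: 25.62
tcp_pos: [0.5609, -0.0656, 0.037]
orientation: [-0.002, 3.139, 0.001]
contact_force: [-1.1, 0.2, 8.7]
grip_width: 0.0556
gripper_force: 30.0
```

```bash
python3 - <<'E'
from h import *
p=telemetry.get_obs()["tcp_pos"]
go([[.566,.193,.12],[.566,.193,p[2]+.007]],np.pi/4)
E
```

```text
clk 25.62 p [ 0.5609 -0.0656  0.037 ] turn [-2.000e-04  9.000e-04 -2.497e-01] w 0.0556 j [-0.38  0.66  0.51  2.   -0.55  0.62  2.07]
[0.566, 0.193, 0.12] [-0.0223, 1.0344, -0.3313]
[0.566, 0.193, np.float64(0.044015923949014234)] [-0.0214, 1.0342, -0.0274]
```

Call:
{"name": "apply_moves", "arguments": {"rows": [[[0,0,-0.14],[0,0,0]],[[0,0,-0.32],[0,0,-0.02]],[[0,0.18,-0.36],[0,0,-0.07]],[[0,0.38,-0.36],[0,0,-0.12]],[[-0.01,0.6,-0.36],[0,0,-0.17]],[[-0.02,0.8,-0.36],[0,0,-0.22]],[[-0.02,1.0,-0.36],[0,0,-0.25]],[[-0.02,1.0,-0.36],[0,0,-0.25]],[[-0.02,1.0,-0.25],[0,0,-0.25]],[[-0.02,1.0,-0.25],[0,0,-0.25]]]}}

```text
clock: 26.88
tcp_pos: [0.5633, 0.1832, 0.0967]
orientation: [1.2, -2.9, 0.001]
contact_force: [-0.7, -0.3, -0.2]
grip_width: 0.0556
gripper_force: 32.2
```

```bash
python3 - <<'E'
from h import *
go([[.567,.193,.06],[.567,.193,.047]],np.pi/4)
d,c=grab("wrist","w7")
E
```

```text
clk 26.88 p [0.5633 0.1832 0.0967] turn [ 0.0002 -0.001  -0.0002] w 0.0556 j [-0.72  0.57  0.39  1.9  -0.31  0.73  2.21]
[0.567, 0.193, 0.06] [-0.0388, 0.0173, 0.1469]
[0.567, 0.193, 0.047] [-0.039, 0.0173, 0.1989]
```

View pics/w7.png

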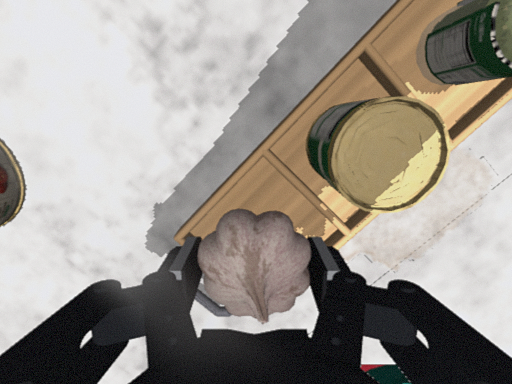

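Call:
{"name": "apply_moves", "arguments": {"rows": [[[-0.038,0.017,0.04],[0,0,0]],[[-0.038,0.017,0.09],[0,0,0]],[[-0.038,0.017,0.14],[0,0,0]],[[-0.038,0.017,0.18],[0,0,0]],[[-0.038,0.017,0.199],[0,0,0]],[[-0.038,0.017,0.199],[0,0,0]]]}}

```text
clock: 27.68
tcp_pos: [0.568, 0.194, 0.0474]
orientation: [1.203, -2.901, 0.0]
contact_force: [0.3, 0.7, -0.4]
grip_width: 0.0558
gripper_force: 32.2
```

Call:
{"name": "apply_moves", "arguments": {"rows": [[[0,-0.002,0.008],[0,0,0]],[[0,-0.002,0.014],[0,0,0]],[[0,-0.002,0.014],[0,0,0]]]}}

```text
clock: 28.05
tcp_pos: [0.5685, 0.1939, 0.0443]
orientation: [-1.203, 2.902, 0.0]
contact_force: [0.5, -0.6, -0.2]
grip_width: 0.0556
gripper_force: 32.2
```

Call:
{"name": "apply_moves", "arguments": {"rows": [[[0,0,0],[0,0,0]],[[0,0,0],[0,0,0]],[[0,0,0],[0,0,0]]], "jaw": 0.55}}

```text
clock: 28.42
tcp_pos: [0.5686, 0.1939, 0.0444]
orientation: [-1.203, 2.902, 0.0]
contact_force: [0.2, 0.1, 0.0]
grip_width: 0.066
gripper_force: 0.0
```

Call:
{"name": "apply_moves", "arguments": {"rows": [[[0,0,-0.05],[0,0,0]],[[0,0,-0.12],[0,0,0]],[[0,0,-0.25],[0,0,0]],[[0,0,-0.45],[0,0,0]],[[0,0,-0.7],[0,0,0]],[[0.2,-0.1,-0.9],[0,0,0]],[[0.3,-0.2,-0.9],[0,0,0]],[[0.3,-0.2,-0.9],[0,0,0]],[[0.3,-0.2,-0.9],[0,0,0]]]}}

```text
clock: 29.55
tcp_pos: [0.5508, 0.1059, 0.2701]
orientation: [-1.203, 2.901, 0.001]
contact_force: [0.2, -0.0, -0.1]
grip_width: 0.0659
gripper_force: 0.0
```

```bash
python3 - <<'E'
from h import *
go([])
a=cv2.resize(grab("scene")[0]["frame"][140:345,105:395,::-1],(700,495),interpolation=cv2.INTER_CUBIC)
b=grab("wrist")[0]["frame"][:,:,::-1]
cv2.imwrite("pics/fin.png",a);cv2.imwrite("pics/finw.png",b)
E
```

```text
clk 29.55 p [0.5508 0.1059 0.2701] turn [0.0003 0.0004 0.2502] w 0.0659 j [-0.72  0.3   0.52  1.85 -0.17  1.04  2.22]
```

View pics/fin.png

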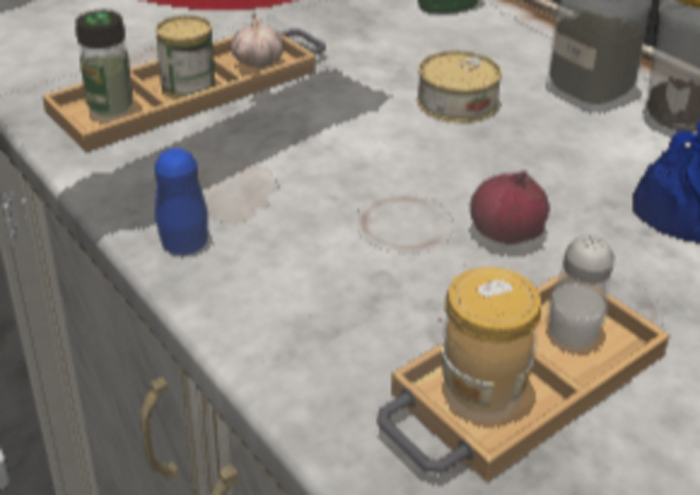

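View pics/finw.png

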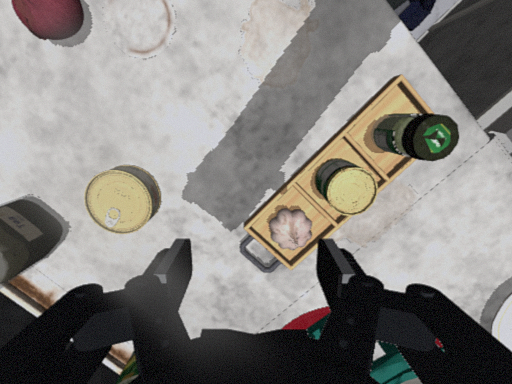

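All five items stand upright in their bays: garlic, tin and spice jar from the long tray's handle, and jar and shaker from the short tray's. The onion, flat tin and blue look-alike have not moved, and the gripper is clear.

```bash
python3 -c "
from bench import job
print(job.hand_in())"
```

```text
the job is handed in; nothing more can be done
None
```

Both kits are made up as asked and the job was handed in at about 30 s of the 106 s allowed; the final pictures show everything upright in the right bays, but the hand-in returned no verdict.

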